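# Release a charged battery pack and trap it on its charger

## Robot

A 6-joint arm with a two-finger parallel gripper is mounted at the origin on the work surface. World frame = base frame: x ahead of the robot, y to its left, z up, the work surface at z = 0. Lengths are in m, angles in rad, forces in N, time in s.
With the tool pointing down it reaches from about 0.35 to 0.725 m from the base axis. Payload 6 kg.
Tool frame: the origin (TCP) lies at the very end of the fingers, on their centre line; the grasp point (between the pads) lies 19 mm behind it; z points along the fingers, x is the direction in which the jaws open and shut, and the axes are right-handed (so a half turn about z gives the same grasp; the last joint's range is limited). The gripper opens to 85 mm and grips with 20 to 120 N. Pads are 22 mm wide; open, the fingers measure 114 mm over their backs; the gripper's body (76 mm by 85 mm) begins 54 mm behind the grasp point. The pads swing forward as they close: fully open they stand 13 mm farther back than shut.
Start: joints at [1.522, 0.04, 0.085, 0, -1.615, -0.334], TCP at [0.224, 0.557, 0.231] pointing down, gripper open.
Joint ranges: [-2.56, 2.56], [-1.29, 2.01], [-1.08, 1.49], [-3.29, 1.98], [-2.81, -0.18], [-2.99, 2.99]. Speed limits (rad/s): [2.57, 2.57, 3.01, 3.14, 3.14, 3.14].

## Interface

Orientations are given as a unit quaternion [x, y, z, w].
In Python, from bench import manip, viewer, workorder gives the robot as it stands. The module is installed in compiled form; this text tells all that it offers.
- The arm moves only by the tool jog_arm, never from a script. Its argument "series" is a list of rows, each a list of 2 entries, a list of its own where there are three numbers: the shift along the world's x, y, z in m, then the turn, a rotation vector about the world's x, y, z in rad. In form: [[[tx, ty, tz], [wx, wy, wz]], ...]. A call has exactly 5 rows; each row is the pose to reach, as a shift and turn from the pose commanded when the call began; what a row does not reach only later rows make up. A row lasts 1/8 s, in which the tool goes at most 62.5 mm and 10.7 degrees, less where a joint would pass 70% of its speed; a pose out of reach is approached as far as the arm can. A call with a gripper value outside its range is refused whole. "claw" is the finger opening in m, from 0 to 0.0854, set as the call begins (left out, the last holds). The fingers move at their own pace and stop on an object; "newtons" is the grip in N (left out, the last holds). Time passes only in rows, so rows that repeat a pose let the fingers close, or fill a call up. It gives the time, the measured TCP pose, the force and the opening at its end, in the units of the state.
- manip.state(): the state, without advancing time (a new reading comes with each control period).
- viewer.get_image(name): name is "side" or "top"; returns a dict with "color" (400x640x3 uint8, blue, green, red), "range_z" (400x640 float32, m along the optical axis (not along the pixel's ray), 0 where there is no reading), "mtx" (3x3 intrinsics, pixels), "cam_to_world" (4x4, takes a point from camera to world coordinates). Camera axes: x right, y down, z forward; pixel columns grow to the right and rows downward; lengths in m; the calibration is good to about 2 mm. A picture is of the moment at which its call begins.
- workorder.job_done(): hands the job in, once; it reports no verdict.
The state is a dict: "t": time; "qpos": joint angles; "joint_velocities": joint speeds; "joint_efforts": joint torques, N m; "position": TCP position; "tool_rot": TCP orientation; "contact_force": force on the tool from outside, world axes, zero at the start; "wrist_torque": the same for the moment, N m; "grip_width": finger opening in m.
Only numpy, scipy, OpenCV 4.12 (cv2) and the standard library are available. Lean on these libraries where they do the work, as an engineer would, in place of code of your own. Each camera call takes 0.05 s, during which the arm holds its last target.

## Task

The packing line needs the charged thick battery pack: press its charger's release key down with one fingertip and, as the spring kicks the pack out and it starts down the sloping deck, stop it with the other finger once it has popped out one to four centimetres. Do not pick the pack up, and leave the slim pack in the other charger, the bottles, the spare cap and the tape roll where they are. Finish still holding: one finger keeping the key pressed down, the other keeping the pack still on the deck.

Things in the scene. Friction and masses are not known exactly. Their poses are not given: they have to be found in the camera images.
- charger: The grey wedge-shaped desk charger that carries the thick pack, fixed to the bench, 186 mm long, 96 mm wide. Origin on the bench below the middle of the thick pack's front edge; +x points to the charger's rear (uphill), +y across it, z up. The housing spans x -86..+100 mm, y -62 (the key's side)..+34 mm; a tower reaching 88 mm above the bench stands at its rear.
- deck: The charger's deck, sloping down at 12 degrees to its front. Origin on the deck surface, 34 mm above the bench, at the middle of the thick pack's front lower edge when home; +x uphill along the deck, +y across, z square to its surface. Bare and slippery in front of the pack, from x = 0 to its open low end at -87 mm; guide rails 6 mm high run at y = +-27 mm.
- thick_pack_front (a point): Middle of the thick pack's front lower edge, axes as the deck's. Loose black pack, 74 mm long (x), 48 wide (y), 0.2 to 0.35 kg, between the rails: a 22 mm thick foot and on it a second block, set back 20 mm from the foot's front, 40 mm thick in all. Home, this point is at the deck's origin; popped out = minus its deck x. The foot's front is square to the deck.
- release_key_top (a point): Middle of the top of the release key's ribbed pad, beside the deck, ahead of the thick pack, on the -y side: at deck x -36 mm, y -46 mm. The pad is parallel to the deck, 38 mm long (deck x) by 24 mm wide (deck y); its top stands 16 mm above the deck surface at rest, 9 mm when fully down.
- release_key (a joint): Travel of the release key, pressed square to the deck: 0 at rest, 0.007 m fully down. Spring, about 1.5 N at first and 4.5 N fully down. A catch tooth in front of the pack, in one piece with the key, sinks with it and frees the pack at about 5 mm of travel.
- slim_pack: The other pack, to be left alone: a flat 74 x 48 x 22 mm, with no second block on it, held in the second charger, which is otherwise the same. Origin at the middle of its underside.
- bottle_1: White square bottle, 46 x 46 x 70 mm, with a ribbed gold cap 28 mm across, 103 mm high in all; loose, origin under its middle. Leave alone.
- bottle_2: Another bottle like bottle_1. Leave alone.
- spare_cap: Loose gold cap standing on the bench, 28 mm across, 31 mm high, origin under its middle. Leave alone.
- tape_roll: Tan roll of packing tape, loose on the bench, 100 mm across, 48 mm high, origin under its middle. Leave alone.
- ejector (a joint): Spring plunger behind the thick pack: 0 pushed back by the pack, 0.010 m out. It pushes with about 2 N over these 10 mm; then the pack slides on by its weight and is off the deck within about half a second if not stopped.
Not all that is in view belongs to the job. Leave any blue or yellow look-alike of the charger alone. Leave any blue look-alike of the part that bears thick_pack_front alone.

How it is judged:
On the way:
1. a finger presses the thick pack's release key down (value of joint release_key above 0.0045 m and contact force between the fingers and release_key above 0.5 N), for 0.1 s.
At the end, for the whole second after the job is handed in: A finger still holds the release key down (at least 4.5 of 7 mm) and a finger touches the thick pack, which lies flat on the deck, still, popped out 7 to 43 mm from home (all of step 1 and contact force between the fingers and thick_pack above 0.1 N and x of thick_pack_front in the frame of deck between -0.043 and -0.007 m and z of thick_pack_front in the frame of deck below 0.004 m and angle between the z axis of thick_pack_front and the z axis of deck, either way round below 0.1 rad and linear speed of thick_pack below 0.01 m/s); the arm keeps its last pose, push and grip.
It fails at once if the thick pack slides more than 50 mm down the deck (x of thick_pack_front in the frame of deck below -0.05 m).
It fails at once if the thick pack is lifted or tipped off the deck by more than 10 mm (z of any of thick_pack_front, thick_pack in the frame of deck above 0.01 m).
It fails at once if the slim pack is moved more than 10 mm (distance of slim_pack from where it was at the start of the episode above 0.01 m).
It fails at once if a bottle, the spare cap or the tape roll is moved more than 15 mm (distance of any of bottle_1, bottle_2, spare_cap, tape_roll from where it was at the start of the episode above 0.015 m).
It also fails if it takes over 32 s, if anything falls off the work surface, if the arm or the gripper's body presses on something with over 40 N, if the wrist force passes 120 N, or if a joint passes its speed limit or range.

## Working session

There is one attempt and no reset: what is moved stays moved. The work goes in short steps, Python scripts to look and compute and a tool call to move; the robot and the scene stay as the last step left them, time stands still between calls to the robot, and variables do not carry over. Pictures are saved under pics/ and viewed, and the job is handed in when it is done.

Besides the shell and the picture viewer there is one more tool, called after "Call:" by a JSON object that holds its "method" and its "body", one argument or row to a line. jog_arm: Moves the arm, as the interface text tells. Its arguments: {"type":"object","properties":{"series":{"type":"array","items":{"type":"array"}},"claw":{"type":"number"},"newtons":{"type":"number"}},"required":["series"]}

```bash
mkdir -p pics; python3 - <<'E'
from bench import manip, viewer
import cv2,pickle
print(manip.state())
for n in("side","top"):
    d=viewer.get_image(n); pickle.dump(d,open(n+"0.pkl","wb")); cv2.imwrite(f"pics/{n}0.png",d["color"]); print(d["mtx"],d["cam_to_world"])
E
```

```text
{'t': 0.0, 'qpos': array([ 1.52172418e+00,  4.08433429e-02,  8.38083921e-02, -4.41075335e-04,
       -1.61549145e+00, -3.33684895e-01]), 'joint_velocities': array([-0.00165467, -0.00053216, -0.00124765, -0.00027211, -0.00166225,
        0.00059164]), 'joint_efforts': array([ 3.03009592e-04, -3.68197918e+01,  3.47407150e+01,  6.93203375e+00,
       -5.45399438e-03,  4.44682712e-06]), 'position': array([0.22390508, 0.55631017, 0.2302641 ]), 'tool_rot': array([-5.59704390e-01,  8.28691860e-01, -5.60117883e-04, -6.95053123e-04]), 'contact_force': array([-1.01448166, -0.65780614, -0.14923751]), 'wrist_torque': array([-0.01710295,  0.02542425,  0.00345083]), 'grip_width': 0.08551780498306473}
[[376.20989381   0.         325.3124489 ]
 [  0.         376.20989381 203.26784677]
 [  0.           0.           1.        ]] [[-0.92431958 -0.22289022  0.30976323  0.31671601]
 [-0.38152719  0.55756656 -0.73726287  0.47795425]
 [-0.00838494 -0.7996496  -0.60040837  0.52894117]
 [ 0.          0.          0.          1.        ]]
[[367.54482495   0.         314.1551452 ]
 [  0.         367.54482495 203.06870507]
 [  0.           0.           1.        ]] [[-0.01072862 -0.99724743  0.07336524  0.47978911]
 [-0.99982012  0.01184597  0.01481187 -0.05418142]
 [-0.01564018 -0.07319314 -0.99719514  0.868469  ]
 [ 0.          0.          0.          1.        ]]
```

```bash
ls pics
```

```text
side0.png
top0.png
```

View pics/side0.png

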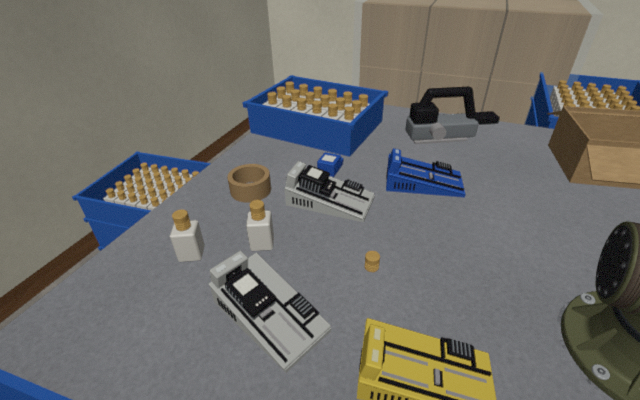

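View pics/top0.png

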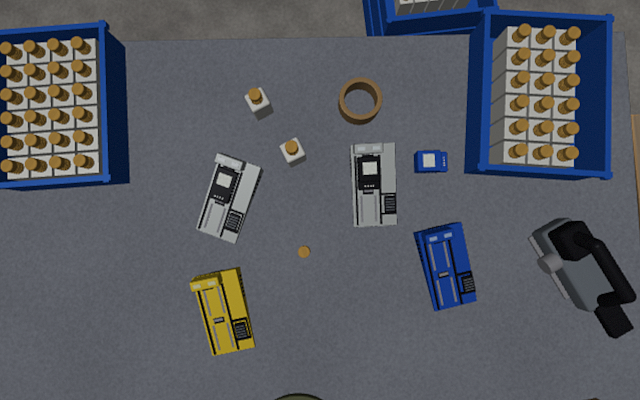

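Two grey candidates in the top view: A at about (228,197) and B at about (374,185). The blue and yellow chargers are decoys. I'll crop both candidates and compare the pack heights using the depth image.

```bash
cat > h.py <<'E'
import numpy as np,cv2,pickle
def pts(d):
    z=d["range_z"];K=d["mtx"];v,u=np.mgrid[0:400,0:640]
    p=np.stack([(u-K[0,2])/K[0,0]*z,(v-K[1,2])/K[1,1]*z,z],-1)
    T=d["cam_to_world"];return p@T[:3,:3].T+T[:3,3]
E
python3 - <<'E'
from h import *
t=pickle.load(open("top0.pkl","rb"));s=pickle.load(open("side0.pkl","rb"))
a=cv2.resize(t["color"][145:250,185:275],(360,420),interpolation=cv2.INTER_CUBIC)
b=cv2.resize(t["color"][130:235,330:420],(360,420),interpolation=cv2.INTER_CUBIC)
cv2.imwrite("pics/c_top.png",np.hstack([a,b]))
a=cv2.resize(s["color"][245:365,200:335],(405,360),interpolation=cv2.INTER_CUBIC)
b=cv2.resize(s["color"][140:230,275:380],(395,360),interpolation=cv2.INTER_CUBIC)
cv2.imwrite("pics/c_side.png",np.hstack([a,b]))
P=pts(t)
for n,(u0,v0,u1,v1) in dict(A=(190,145,270,250),B=(340,135,405,235)).items():
    print(n);print((P[v0:v1:6,u0:u1:5,2]*1000).round().astype(int))
E
```

```text
A
[[ -1   0   2  -1  -3   0  -1  -3   1   0  -4   1   0  -2  -2   0]
 [  2  -2   1   0  -1   0   0   1   2  -2   1   0   1  -1   2  -1]
 [  1   1  -1   2  -1  -2  87  89  84  -4   0   0  -1  -1   1  -1]
 [  0   0   1  -2  -1  -1  86  83  87  88  90  70  -2  -1  -1  -3]
 [  0  -2   2  -1   1  47  70  71  69  84  84  50  53  53  55  -3]
 [  1   1  -1  -2   0  66  66  69  69  68  54  50  48  48  25   0]
 [  0  -2   2  -3   1  66  66  64  66  68  45  47  48  49  -1  -2]
 [  1  -1   2  -2  37  61  60  60  61  44  42  43  44  29  -1   0]
 [  0  -1   0  -1  57  60  58  60  59  44  38  39  40   4  -1 868]
 [  0   0   0  32  33  55  61  59  51  39  40  38  39   1  -1  -1]
 [  0  -2   0  33  30  29  31  32  36  35  35  37   6   2   1   1]
 [ -1   0  -2  31  28  26  31  32  33  40  32  33   0  -4  -1   1]
 [ -1   1  23  24  25  24  27  29  43  45  44  13  -2  -2   0   1]
 [ -2  -2  26  18  22  24  25  29  41  41  33   2  -4  -2   1   0]
 [  1  -3  20  16  20  22  20  26  41  39 868   0  -1  -1  -4  -4]
 [  1   0   0  -1  -1  20  23  18  20  20  -1  -1   1   3   0   1]
 [  0   0  -3   0   0   0 
[... 346 characters left out ...]
54  87  85  87  85  86  46  48  50   0]
 [ -3   0   1  52  86  84  86  85  82  43  42  41  -1]
 [ -2   0  -1  48  82  81  82  83  78  44  41  41   1]
 [  1   0  -1  47  80  80  81  80  80  40  38  36   1]
 [ -1   1  -2  40  57  61  61  59  42  36  37  38   0]
 [  0  -3   1  35  55  57  56  52  40  32  33  31   1]
 [ -1  -3   2  30  32  30  29  32  34  31  34  37   0]
 [ -1  -4   1  28  28  27  29  29  34  41  41  32   0]
 [  1  -1  -1  25  23  23  23  27  31  39  43  40  -3]
 [ -1  -3  -2  21  24  22  21  20  28  28  27  29  -3]
 [ -2   1   0  18  20  19  18  19  21  17  21  17   1]
 [ -3   0   2  15  16  19  14  14  17  13  12  11   3]
 [  0   0  -1   1   0   0  -1  -4   0  -1  -2  -1  -1]]
```

View pics/c_top.png

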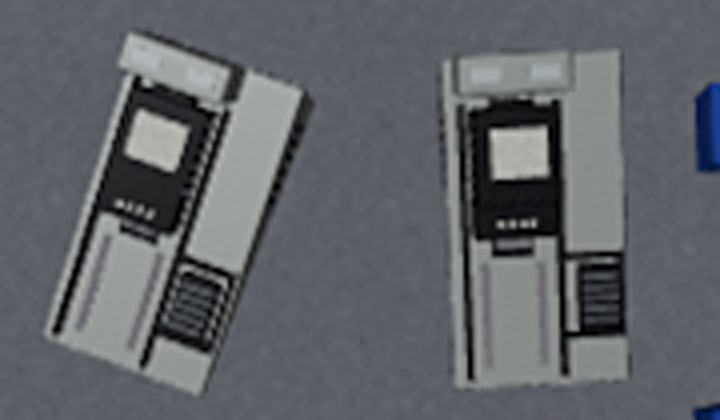

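View pics/c_side.png

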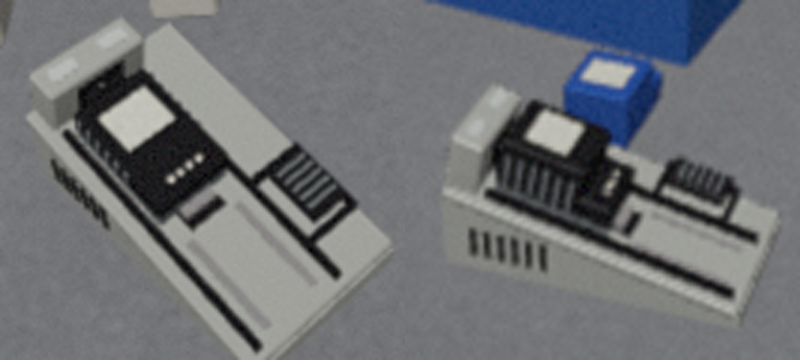

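Depth settles it. B (top 374,185; side 330,190) has a two-step pack, about 86→80 mm and then 60→55 mm, with the foot in front. A holds a flat pack (70→58 mm), so it's the slim one. The target is B. Next I measure its pose.

```bash
python3 - <<'E'
from h import *
t=pickle.load(open("top0.pkl","rb"));s=pickle.load(open("side0.pkl","rb"))
Q={}
for n,d,(u0,v0,u1,v1) in(("top",t,(340,135,408,235)),("side",s,(280,155,380,222))):
    P=pts(d)[v0:v1,u0:u1].reshape(-1,3);C=d["color"][v0:v1,u0:u1].reshape(-1,3).astype(int)
    ok=(P[:,2]>.008)&(P[:,2]<.1)&(C[:,0]-C[:,2]<40)
    P,C=P[ok],C[ok]
    Q[n]=P
    # keep main cluster
    m=np.median(P[:,:2],0);P2=P[np.linalg.norm(P[:,:2]-m,axis=1)<.125]
    r=cv2.minAreaRect((P2[:,:2]*1000).astype(np.float32));print(n,len(P2),r)
# housing outline via grey edges: colour segmentation, ray cast
P=pts(t);C=t["color"].astype(int)
# plane fit to bare deck + key-side housing (low front)
E
```

```text
top 3675 ((579.8994140625, -178.40936279296875), (185.8382568359375, 100.49642181396484), 2.3877780437469482)
side 3226 ((579.827392578125, -177.8751220703125), (187.27532958984375, 101.94889068603516), 2.687849998474121)
```

```bash
cat >> h.py <<'E'
from scipy.spatial.transform import Rotation as R
yaw=np.radians(2.5)
Rd=(R.from_euler('z',yaw)*R.from_euler('y',np.radians(-12)*-1*-1)).as_matrix()  # +x uphill
O=np.array([.5723,-.1645,.034])
def proj(d,p):
    T=d["cam_to_world"];c=(np.atleast_2d(p)-T[:3,3])@T[:3,:3];q=c@d["mtx"].T;return q[:,:2]/q[:,2:]
def D(p): return O+np.atleast_2d(p)@Rd.T
E
python3 - <<'E'
from h import *
print(Rd.round(3))
t=pickle.load(open("top0.pkl","rb"));s=pickle.load(open("side0.pkl","rb"))
P=np.concatenate([pts(t)[135:235,340:408].reshape(-1,3),pts(s)[155:222,280:380].reshape(-1,3)])
L=((P-O)@Rd)*1000
def m(x0,x1,y0,y1): 
    q=L[(L[:,0]>x0)&(L[:,0]<x1)&(L[:,1]>y0)&(L[:,1]<y1)&(L[:,2]>-15)];return len(q),np.median(q[:,2]).round(1)
print("deck",m(-75,-45,-20,20),m(-40,-12,-20,20),"foot",m(5,15,-18,18),"block",m(25,65,-18,18),"key",m(-50,-22,-54,-38),"ahead",m(-78,-62,-54,-38))
k=L[(L[:,2]>10)&(L[:,2]<22)&(L[:,0]>-70)&(L[:,0]<-8)&(L[:,1]<-28)&(L[:,1]>-70)]
print("key ext",np.percentile(k,[3,97],axis=0).round(1), len(k))
f=L[(L[:,2]>8)&(L[:,2]<18)&(abs(L[:,1])<20)&(L[:,0]<20)&(L[:,0]>-20)];print("foot front",np.percentile(f[:,0],[5,50]))
b=L[(L[:,2]>30)&(L[:,2]<44)&(L[:,0]<70)&(abs(L[:,1])<40)];print("block",np.percentile(b,[2,98],axis=0).round(1))
def box(d,x0,x1,y0,y1,z,img,c):
    q=proj(d,D(np.array([[x0,y0,z],[x1,y0,z],[x1,y1,z],[x0,y1,z]])/1000));return q
o=[]
for d,(u0,v0,u1,v1),k in((t,(335,130,415,235),5),(s,(275,150,385,225),4)):
    im=cv2.resize(d["color"][v0:v1,u0:u1],None,fx=k,fy=k,interpolation=cv2.INTER_CUBIC)
    for b,c in(((-55,-17,-58,-34,16),(0,0,255)),((0,74,-24,24,0),(0,255,0)),((0,20,-24,24,22),(255,255,0))):
        q=((box(d,*b,im,c)-[u0,v0]+.5)*k).astype(np.int32);cv2.polylines(im,[q],True,c,1)
    o.append(im)
h=max(i.shape[0] for i in o);o=[cv2.copyMakeBorder(i,0,h-i.shape[0],0,0,0) for i in o]
o=np.hstack(o);o=cv2.resize(o,None,fx=min(1,790/o.shape[1]),fy=min(1,790/o.shape[1]));cv2.imwrite("pics/chk.png",o)
E
```

```text
[[ 0.977 -0.044 -0.208]
 [ 0.043  0.999 -0.009]
 [ 0.208  0.     0.978]]
deck (361, np.float64(0.1)) (340, np.float64(0.0)) foot (117, np.float64(21.9)) block (479, np.float64(40.1)) key (155, np.float64(15.3)) ahead (78, np.float64(-0.2))
key ext [[-53.7 -57.4  10.9]
 [-17.9 -34.   18.1]] 312
foot front [-0.75852958 -0.40667309]
block [[ 19.9 -22.3  31.4]
 [ 69.1  23.9  42.1]]
```

View pics/chk.png

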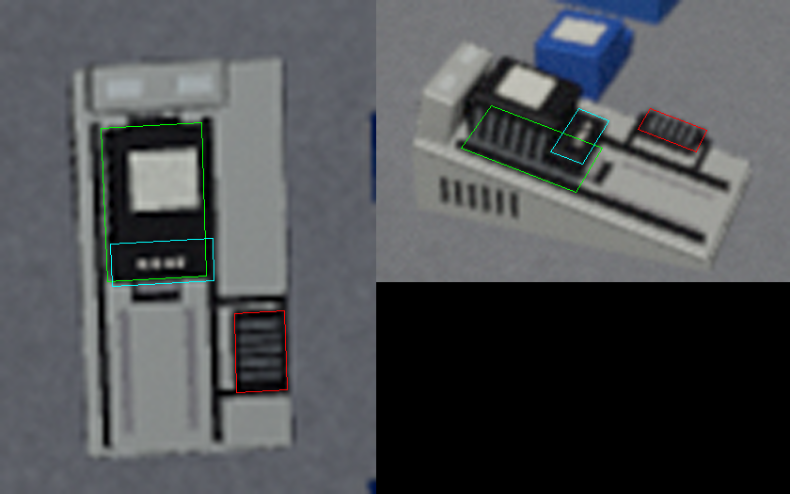

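The model overlay matches both views to within about 1 mm: the red box sits on the key at (260,350) in the top crop, and the green and cyan boxes sit on the pack and foot. Next I compute the approach.

```bash
cat > go.py <<'E'
from h import *
from bench import manip
import sys
def rep(tgt):
    s=manip.state();Rc=R.from_quat(s["tool_rot"]);Rt=R.from_matrix(np.stack([-Rd[:,1],-Rd[:,0],-Rd[:,2]],1))
    p=s["position"]
    print("t",round(s["t"],2),"tcp deck mm",((p-O)@Rd*1000).round(1),"F deck",(s["contact_force"]@Rd).round(2),"w",round(s["grip_width"],4))
    print("shift",(D(np.array(tgt)/1000)[0]-p).round(4),"turn",(Rt*Rc.inv()).as_rotvec().round(4),"q",s["qpos"].round(2))
if __name__=="__main__": rep([float(a) for a in sys.argv[1:4]])
E
python3 go.py -36 -23 110
```

```text
t 0.1 tcp deck mm [-268.8  735.3  257.9] F deck [-0.52 -0.14  0.1 ] w 0.085
shift [ 0.2913 -0.7463 -0.0963] turn [-0.034  -0.2081  0.425 ] q [ 1.52  0.04  0.08 -0.   -1.62 -0.33]
```

Call:
{"method": "jog_arm", "body": {
  "series": [
    [[0.02,-0.05,0.0],[0,-0.04,0.085]],
    [[0.04,-0.1,0.0],[0,-0.08,0.17]],
    [[0.06,-0.15,0],[-0.01,-0.12,0.25]],
    [[0.08,-0.2,0],[-0.02,-0.16,0.34]],
    [[0.1,-0.25,0],[-0.034,-0.208,0.425]]
  ],
  "claw": 0.032,
  "newtons": 20
}}

```text
t: 0.72
position: [0.3245, 0.3049, 0.231]
tool_rot: [0.719, -0.687, 0.072, -0.076]
contact_force: [0.1, -0.6, 0.2]
grip_width: 0.0316
```

Call:
{"method": "jog_arm", "body": {
  "series": [
    [[0.02,-0.05,0.0],[0,0,0]],
    [[0.04,-0.1,0.0],[0,0,0]],
    [[0.06,-0.15,0],[0,0,0]],
    [[0.08,-0.2,0],[0,0,0]],
    [[0.1,-0.25,0],[0,0,0]]
  ]
}}

```text
t: 1.35
position: [0.4242, 0.055, 0.2312]
tool_rot: [0.719, -0.687, 0.072, -0.076]
contact_force: [-0.1, 0.6, 0.3]
grip_width: 0.0318
```

```bash
python3 go.py -36 -23 110
```

```text
t 1.35 tcp deck mm [-94.3 225.7 221.7] F deck [0.04 0.58 0.35] w 0.0318
shift [ 0.0911 -0.245  -0.0971] turn [-0.0022  0.0004 -0.0011] q [ 0.72 -0.66 -0.52  0.13 -1.54  0.9 ]
```

Call:
{"method": "jog_arm", "body": {
  "series": [
    [[0.02,-0.055,0.0],[0,0,0]],
    [[0.04,-0.11,0.0],[0,0,0]],
    [[0.06,-0.16,-0.02],[0,0,0]],
    [[0.08,-0.21,-0.05],[0,0,0]],
    [[0.091,-0.245,-0.09],[0,0,0]]
  ]
}}

```text
t: 1.98
position: [0.5155, -0.1909, 0.1405]
tool_rot: [0.718, -0.688, 0.072, -0.076]
contact_force: [0.5, 0.1, -0.7]
grip_width: 0.0319
```

```bash
python3 go.py -36 -23 40
python3 - <<'E'
from h import *
from bench import viewer
o=[]
for n,(u0,v0,u1,v1) in(("top",(320,110,440,250)),("side",(250,90,400,230))):
    d=viewer.get_image(n);pickle.dump(d,open(n+"1.pkl","wb"))
    o.append(cv2.resize(d["color"][v0:v1,u0:u1],(int((u1-u0)*390/140),390),interpolation=cv2.INTER_CUBIC))
cv2.imwrite("pics/p1.png",np.hstack(o))
E
```

```text
t 1.98 tcp deck mm [-34.5 -23.9 116.2] F deck [ 0.39  0.06 -0.75] w 0.0319
shift [ 0.0143  0.0015 -0.0749] turn [-0.0014  0.0007  0.0018] q [ 0.   -0.27 -0.37 -0.01 -1.26  1.61]
```

View pics/p1.png

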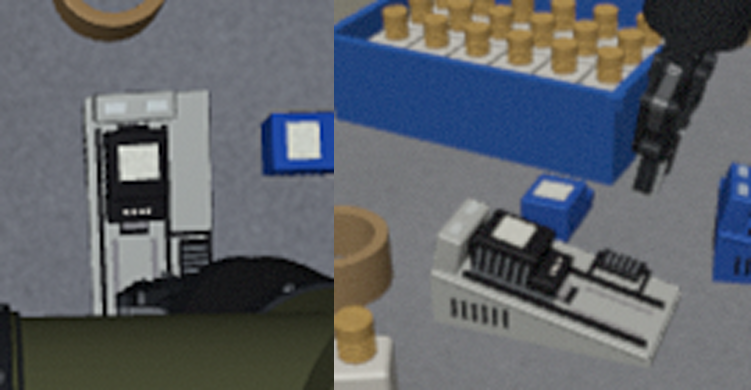

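The view shows the gripper upright over the deck front, with nothing in contact and the pack still home. Going down to 30 mm above the deck.

Call:
{"method": "jog_arm", "body": {
  "series": [
    [[0.003,0.0005,-0.015],[0,0,0]],
    [[0.006,0.001,-0.03],[0,0,0]],
    [[0.009,0.001,-0.045],[0,0,0]],
    [[0.012,0.0015,-0.06],[0,0,0]],
    [[0.0145,0.0015,-0.075],[0,0,0]]
  ]
}}

```text
t: 2.7
position: [0.5298, -0.1865, 0.0654]
tool_rot: [0.719, -0.687, 0.072, -0.076]
contact_force: [-0.2, 0.0, 0.6]
grip_width: 0.0321
```

```bash
python3 go.py -36 -23 25
python3 - <<'E'
from h import *
from bench import viewer
d=viewer.get_image("side");pickle.dump(d,open("side2.pkl","wb"))
u0,v0,u1,v1=270,120,400,220
im=cv2.resize(d["color"][v0:v1,u0:u1],None,fx=6,fy=6,interpolation=cv2.INTER_CUBIC)
for p,c in(((-36,-46,40),(0,0,255)),((-36,0,40),(0,255,0)),((-25,0,40),(255,255,0))):
    q=(proj(d,D(np.array(p)/1000))[0]-[u0,v0]+.5)*6;cv2.circle(im,tuple(int(a) for a in q),4,c,-1)
cv2.imwrite("pics/p2.png",im)
E
```

```text
t 2.7 tcp deck mm [-35.9 -20.2  39.7] F deck [-0.07  0.04  0.58] w 0.0321
shift [ 0.0031 -0.0027 -0.0144] turn [-0.0014 -0.0001 -0.001 ] q [ 0.01 -0.2  -0.45 -0.01 -1.11  1.6 ]
```

View pics/p2.png

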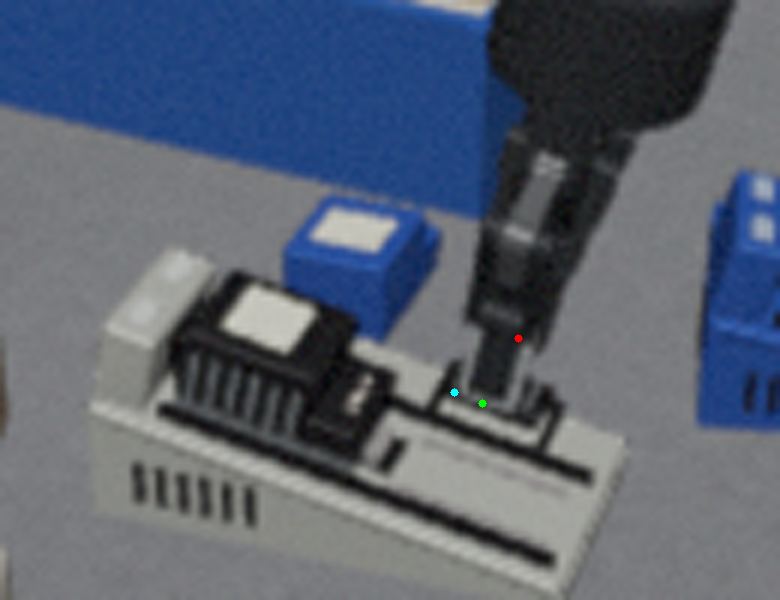

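The near fingertip at about (488,395) lies next to the predicted point, the green dot at (482,403). The far finger is over the key. I'll correct y by −3 mm and keep descending.

Call:
{"method": "jog_arm", "body": {
  "series": [
    [[0.001,-0.001,-0.004],[0,0,0]],
    [[0.0015,-0.002,-0.008],[0,0,0]],
    [[0.002,-0.003,-0.011],[0,0,0]],
    [[0.003,-0.003,-0.0145],[0,0,0]],
    [[0.003,-0.003,-0.0145],[0,0,0]]
  ]
}}

```text
t: 3.38
position: [0.5325, -0.1899, 0.0515]
tool_rot: [0.718, -0.688, 0.071, -0.076]
contact_force: [-0.8, -0.8, 0.0]
grip_width: 0.0317
```

```bash
python3 go.py -36 -23 16
python3 - <<'E'
from h import *
from bench import viewer
d=viewer.get_image("side");pickle.dump(d,open("side3.pkl","wb"))
u0,v0,u1,v1=290,140,390,220
im=cv2.resize(d["color"][v0:v1,u0:u1],None,fx=7,fy=7,interpolation=cv2.INTER_CUBIC)
for p,c in(((-25,7,25),(0,0,255)),((-47,7,25),(0,255,0)),((-25,7,22),(255,255,0))):
    q=(proj(d,D(np.array(p)/1000))[0]-[u0,v0]+.5)*7;cv2.circle(im,tuple(int(a) for a in q),3,c,-1)
cv2.imwrite("pics/p3.png",im)
E
```

```text
t 3.38 tcp deck mm [-36.4 -23.7  25.6] F deck [-0.81 -0.77  0.2 ] w 0.0317
shift [ 0.0023  0.0008 -0.0093] turn [-0.0016 -0.0007 -0.0002] q [ 0.01 -0.17 -0.46 -0.01 -1.08  1.61]
```

View pics/p3.png

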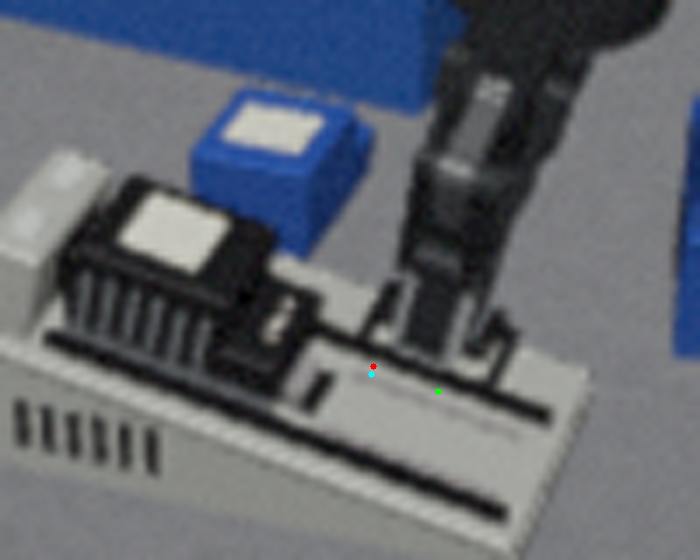

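```bash
python3 - <<'E'
from h import *
d=pickle.load(open("side3.pkl","rb"));L=((pts(d)-O)@Rd*1000)
q=L[165:200,335:375].reshape(-1,3)
q=q[(q[:,2]>18)&(q[:,2]<60)&(q[:,1]>-70)&(q[:,1]<30)&(q[:,0]<-10)]
n=q[q[:,1]>-15]; f=q[q[:,1]<-30]
for z in range(18,60,4):
    for nm,g in(("near",n),("far",f)):
        a=g[(g[:,2]>=z)&(g[:,2]<z+4)]
        if len(a)>3: print(z,nm,len(a),"x",np.percentile(a[:,0],[5,95]).round(1),"y",np.percentile(a[:,1],[5,50,95]).round(1))
E
```

```text
26 near 9 x [-45.3 -29.9] y [-3.  -1.9 -0.3]
30 near 7 x [-47.6 -29.2] y [-1.8 -0.3  2.8]
34 near 12 x [-48.1 -27.4] y [-4.   0.3  6.3]
34 far 4 x [-48.9 -46.3] y [-40.4 -39.8 -38.7]
38 near 17 x [-47.6 -31.8] y [-2.5  4.6  6.1]
42 near 13 x [-48.6 -28.7] y [-4.3  4.7  7. ]
46 near 16 x [-47.5 -28.4] y [-1.8  4.5  6.2]
50 near 15 x [-47.3 -27.9] y [-1.8  3.4  5.8]
54 near 18 x [-48.2 -29.3] y [-2.5  3.2  7. ]
58 near 4 x [-44.7 -32.9] y [4.1 5.4 6.4]
```

The finger tapers to a thin pad, about 6 mm, over its last 10 mm. Opening the claw to 42 mm centres the tips on the key and on the pack's mid-line. The finger's uphill face is at x≈−28, so the pack should stop about 27 mm out.

Call:
{"method": "jog_arm", "body": {
  "series": [
    [[0,0,0],[0,0,0]],
    [[0.0005,0.0003,-0.003],[0,0,0]],
    [[0.001,0.0005,-0.005],[0,0,0]],
    [[0.0015,0.0005,-0.007],[0,0,0]],
    [[0.0015,0.0005,-0.007],[0,0,0]]
  ],
  "claw": 0.042
}}

```text
t: 4.05
position: [0.534, -0.1894, 0.0445]
tool_rot: [0.718, -0.688, 0.071, -0.076]
contact_force: [0.9, 0.9, -0.5]
grip_width: 0.0425
```

```bash
python3 go.py -36 -23 10
```

```text
t 4.05 tcp deck mm [-36.3 -23.2  18.4] F deck [ 0.78  0.89 -0.71] w 0.0425
shift [ 0.0021  0.0003 -0.0082] turn [-0.0015 -0.0008 -0.0003] q [ 0.01 -0.16 -0.46 -0.01 -1.06  1.61]
```

Call:
{"method": "jog_arm", "body": {
  "series": [
    [[0.0005,0,-0.002],[0,0,0]],
    [[0.001,0,-0.004],[0,0,0]],
    [[0.0015,0,-0.006],[0,0,0]],
    [[0.002,0.0002,-0.008],[0,0,0]],
    [[0.002,0.0002,-0.008],[0,0,0]]
  ]
}}

```text
t: 4.68
position: [0.536, -0.1894, 0.0368]
tool_rot: [0.718, -0.688, 0.072, -0.076]
contact_force: [-2.0, -0.5, 1.8]
grip_width: 0.0419
```

```bash
python3 go.py -36 -23 8
cat > look.py <<'E'
from h import *
from bench import viewer
import sys
d=viewer.get_image("side");pickle.dump(d,open(sys.argv[1]+".pkl","wb"))
u0,v0,u1,v1=290,140,390,220
cv2.imwrite(f"pics/{sys.argv[1]}.png",cv2.resize(d["color"][v0:v1,u0:u1],None,fx=7,fy=7,interpolation=cv2.INTER_CUBIC))
t=viewer.get_image("top");pickle.dump(t,open(sys.argv[1]+"t.pkl","wb"))
L=((pts(d)-O)@Rd*1000)[155:222,280:380].reshape(-1,3)
f=L[(L[:,2]>5)&(L[:,2]<18)&(abs(L[:,1])<23)&(L[:,1]>8)&(L[:,0]<15)&(L[:,0]>-60)]
print("foot front x (y 8..23):",len(f),np.percentile(f[:,0],[5,25,50]).round(1) if len(f) else "")
L=((pts(t)-O)@Rd*1000).reshape(-1,3)
b=L[(L[:,2]>35)&(L[:,2]<44)&(abs(L[:,1])<22)&(L[:,0]<80)&(L[:,0]>-10)]
print("block top x",len(b),np.percentile(b[:,0],[3,97]).round(1))
E
python3 look.py p4
```

```text
t 4.67 tcp deck mm [-36.  -23.3  10.5] F deck [-1.63 -0.41  2.21] w 0.0419
shift [ 0.0005  0.0003 -0.0024] turn [-0.0012 -0.0006 -0.0002] q [ 0.01 -0.15 -0.47 -0.01 -1.05  1.61]
foot front x (y 8..23): 25 [-0.5  0.9  6.4]
block top x 505 [21.4 71.5]
```

View pics/p4.png

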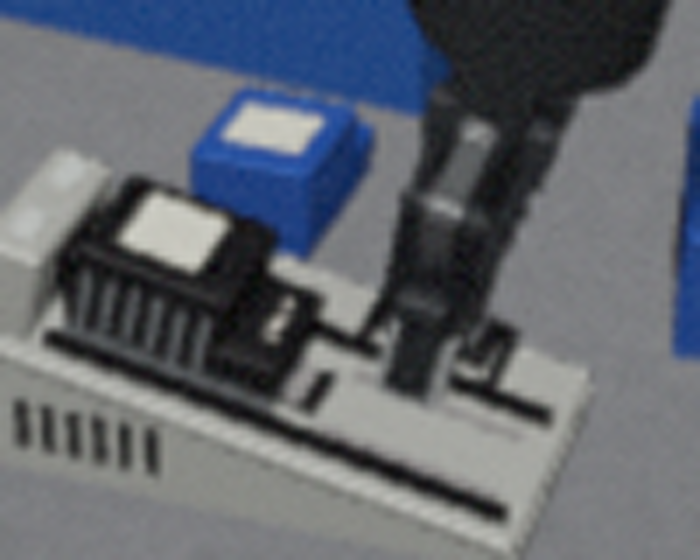

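The key is partly down, at about 2 N, and the pack is still home with its front at x≈0. The finger stands in its path at (415,385). Pressing further.

Call:
{"method": "jog_arm", "body": {
  "series": [
    [[0.0003,0,-0.001],[0,0,0]],
    [[0.0006,0,-0.002],[0,0,0]],
    [[0.0008,0,-0.003],[0,0,0]],
    [[0.001,0,-0.004],[0,0,0]],
    [[0.001,0,-0.004],[0,0,0]]
  ]
}}

```text
t: 5.4
position: [0.5369, -0.1893, 0.0329]
tool_rot: [0.718, -0.688, 0.072, -0.076]
contact_force: [-5.2, -0.4, 5.0]
grip_width: 0.0425
```

```bash
python3 go.py -36 -23 5; python3 look.py p5
```

```text
t 5.4 tcp deck mm [-35.9 -23.3   6.5] F deck [-4.09 -0.18  5.94] w 0.0425
shift [ 0.0002  0.0003 -0.0015] turn [-0.0012 -0.0007 -0.0003] q [ 0.01 -0.15 -0.47 -0.01 -1.04  1.61]
foot front x (y 8..23): 54 [-29.6 -19.5  -9.3]
block top x 502 [-4.4 45.6]
```

View pics/p5.png

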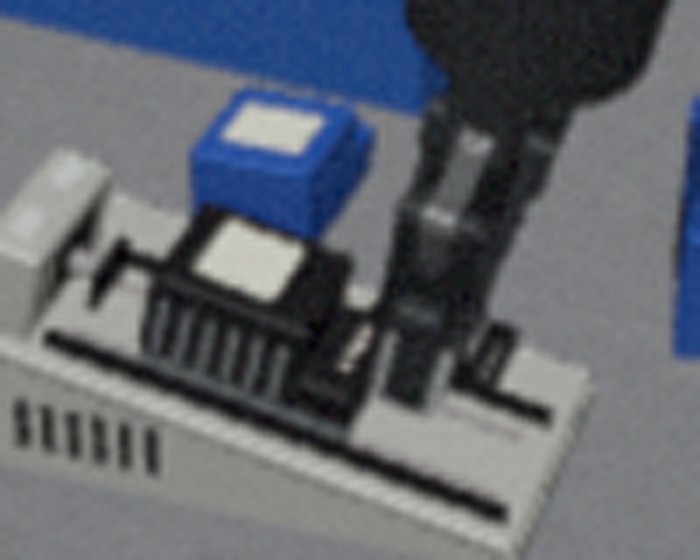

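The pack popped out and rests against the finger: the block moved 25.8 mm, and its foot touches the finger at about (370,390). The key reads about 6 N, which suggests it is near or at its stop. To load the contact for sure, I'll push 2 mm uphill and 0.7 mm deeper, then check that the pack follows.

Call:
{"method": "jog_arm", "body": {
  "series": [
    [[0.0004,0,-0.0001],[0,0,0]],
    [[0.0009,0,-0.0002],[0,0,0]],
    [[0.0015,0,-0.0003],[0,0,0]],
    [[0.0021,0.0001,-0.0003],[0,0,0]],
    [[0.0021,0.0001,-0.0003],[0,0,0]]
  ]
}}

```text
t: 6.12
position: [0.5372, -0.1895, 0.0327]
tool_rot: [0.718, -0.688, 0.07, -0.074]
contact_force: [-15.6, 3.3, 13.5]
grip_width: 0.042
```

```bash
python3 go.py -36 -23 5; python3 look.py p6;python3 look.py p7;python3 go.py -36 -23 5
```

```text
t 6.12 tcp deck mm [-35.7 -23.4   6.3] F deck [-12.25   3.98  16.41] w 0.042
shift [-0.0001  0.0004 -0.0013] turn [-0.0012 -0.005   0.0003] q [ 0.01 -0.14 -0.47 -0.01 -1.04  1.61]
foot front x (y 8..23): 52 [-33.7 -22.4 -10.3]
block top x 506 [-4.3 46.2]
foot front x (y 8..23): 42 [-26.2 -18.   -4.9]
block top x 507 [-4.3 46.2]
t 6.33 tcp deck mm [-35.7 -23.4   6.3] F deck [-12.56   3.36  15.5 ] w 0.0421
shift [-0.0001  0.0004 -0.0013] turn [-0.0012 -0.0049  0.0003] q [ 0.01 -0.14 -0.47 -0.01 -1.04  1.61]
```

View pics/p7.png

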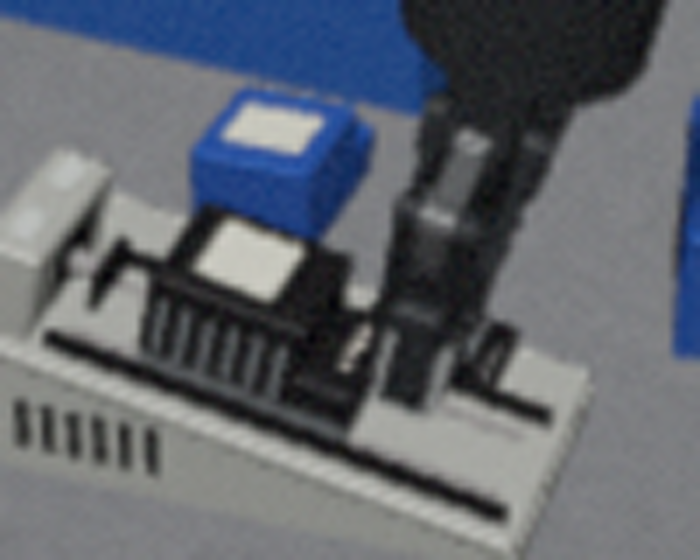

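The key is now on its stop at about 16 N, and friction there absorbed the uphill push. I'll ease the press by about 0.5 mm so the finger can lean on the pack, with the key still at its stop.

Call:
{"method": "jog_arm", "body": {
  "series": [
    [[0,0,0.0002],[0,0,0]],
    [[0,0,0.0004],[0,0,0]],
    [[-0.0001,0,0.0005],[0,0,0]],
    [[-0.0001,0,0.0005],[0,0,0]],
    [[-0.0001,0,0.0005],[0,0,0]]
  ]
}}

```text
t: 6.95
position: [0.5382, -0.1895, 0.0331]
tool_rot: [0.718, -0.688, 0.071, -0.075]
contact_force: [-7.4, 1.1, 7.5]
grip_width: 0.0422
```

```bash
python3 go.py -36 -23 5; python3 look.py p8;python3 go.py -36 -23 5
```

```text
t 6.95 tcp deck mm [-34.5 -23.5   6.5] F deck [-5.67  1.39  8.87] w 0.0422
shift [-0.0012  0.0004 -0.0017] turn [-0.001  -0.0022  0.    ] q [ 0.01 -0.14 -0.47 -0.01 -1.04  1.61]
foot front x (y 8..23): 46 [-25.2 -17.4  -5.5]
block top x 496 [-3.3 47.1]
t 7.05 tcp deck mm [-34.6 -23.5   6.4] F deck [-7.31  0.75  8.65] w 0.042
shift [-0.0011  0.0004 -0.0017] turn [-0.001  -0.0022  0.    ] q [ 0.01 -0.14 -0.47 -0.01 -1.04  1.61]
```

The finger moved 1.2 mm uphill and the pack followed by 1.0 mm, so they are in contact. The key carries 8.7 N, above its 4.5 N spring, so it is fully down. Handing in.

```bash
python3 -c "
from bench import workorder
print(workorder.job_done())"; python3 go.py -36 -23 5; python3 look.py p9
```

```text
the job is handed in; nothing more can be done
None
the job is handed in; nothing more can be done
the job is handed in; nothing more can be done
```

I pressed the thick pack's release key down with one fingertip and stopped the pack with the other finger about 25 mm out. I handed the job in at about 7 s with both still held; no verdict was given, and the cameras and state could not be read afterwards.

**Identification:** the thick pack's charger was the grey one at (374,185) in the top view. Depth showed its two-step pack, while the other grey charger at (228,197) held the flat slim pack.

**Last checks before hand-in:**
- **Pop-out:** about 25 mm by depth. The pack was at about 26 mm when it stopped, then I eased it about 1 mm back uphill.
- **Pack contact:** the pack followed the finger by 1.0 mm when the finger moved 1.2 mm uphill.
- **Key:** it carried about 8.7 N against a 4.5 N spring, which suggests it is on its stop.
- **Pack position:** it read the same to within 0.1 mm in two pictures about 0.1 s apart, taken before that last 1 mm nudge. Its top stayed at the height expected for lying flat on the deck.

**What did not go cleanly:**
- My first uphill nudge stuck on the key at about 16 N, so I eased the press by about 0.5 mm.
- The depth estimate of the foot's front edge was too scattered to use, so the pop-out figure rests on the block's shift.
- I did not re-measure the slim pack, bottles, cap or tape roll. The arm's path stayed clear of them.

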